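Open the screw tin and hold the parts case open for refilling

ROBOT

A 6-joint arm with a two-finger parallel gripper is mounted at the origin on the work surface. World frame = base frame: x ahead of the robot, y to its left, z up, the work surface at z = 0. Lengths are in m, angles in rad, forces in N, time in s.
With the tool pointing down it reaches from about 0.25 to 0.8 m from the base axis. Payload 8.5 kg.
Tool frame: the origin (TCP) lies on the centre line of the jaws, within the pads' length; the fingertips stand 17 mm ahead of it and the grasp point (between the pads) lies 2 mm behind it (arm.nose_length is the distance from the TCP to the fingertips, in m); x points along the fingers, y is the direction in which the jaws open and shut, and the axes are right-handed (so a half turn about x gives the same grasp; the last joint's range is limited). The gripper opens to 85 mm and grips with 20 to 120 N. Pads are 22 mm wide; open, the fingers measure 114 mm over their backs; the gripper's body (76 mm by 85 mm) begins 54 mm behind the grasp point. The pads swing forward as they close: fully open they stand 13 mm farther back than shut.
Start: joints at [1.169, 0.238, -0.013, 1.319, 0, 1.571], TCP at [0.205, 0.483, 0.248] pointing down, gripper open.
Joint ranges: [-2.66, 2.66], [-1.03, 1.9], [-1.14, 1.46], [-1.82, 2.27], [-1.45, 1.34], [-3.14, 3.14]. Speed limits (rad/s): [2.22, 2.22, 2.79, 3.14, 3.14, 3.14].

INTERFACE

Orientations are given as a rotation vector (axis times angle).
In Python, from bench import get_obs, viewer, hand_in, arm gives the robot as it stands.
- The arm moves only by the shell command python3 -m jog 'ROWS' [OPENING] [FORCE]. ROWS is JSON, one flat list of numbers, 6 for each row, row after row: the shift along the tool's x, y, z in mm, then the turn, a rotation vector about the tool's x, y, z in degrees. A call has 1 to 10 rows; each row is the pose to reach, as a shift and turn from the pose measured when the call began, along the tool's axes at that moment; what a row does not reach only later rows make up. A row lasts 1/8 s, in which the tool goes at most 62.5 mm and 10.7 degrees, less where a joint would pass 70% of its speed; a pose out of reach is approached as far as the arm can. A call with a gripper value outside its range is refused whole. OPENING is the closure, from -1 (fully open) to 1 (shut), set as the call begins (- or left out, the last holds). The fingers move at their own pace and stop on an object; FORCE is the grip in N (left out, the last holds). Time passes only in rows, so rows that repeat a pose let the fingers close. It gives the time, the measured TCP pose, the force and the opening at its end, in the units of the state.
- get_obs(): the state, without advancing time (a new reading comes with each control period).
- viewer.capture(name): name is "scene" or "top"; returns a dict with "pixels" (480x640x3 uint8, red, green, blue), "K" (3x3 intrinsics, pixels), "R" (3x3) and "t" (3): a world point X has camera coordinates R X + t. Camera axes: x right, y down, z forward; pixel columns grow to the right and rows downward; lengths in m; the calibration is good to about 2 mm. A picture is of the moment at which its call begins. There is no depth.
- hand_in(): hands the job in, once; it reports no verdict.
The state is a dict: "clock": time; "qpos": joint angles; "qd": joint speeds; "joint_torque": joint torques, N m; "position": TCP position; "ee_rot": TCP orientation; "wrist_force": force on the tool from outside, world axes, zero at the start; "ft_torque": the same for the moment, N m; "width": finger opening in m.
Only numpy, scipy, OpenCV 4.12 (cv2) and the standard library are available. Lean on these libraries where they do the work, as an engineer would, in place of code of your own. Each camera call takes 0.05 s, during which the arm holds its last target.

TASK

We are about to refill the blue parts case from the screw tin: first lift the loose lid off the tin by its knob and set it down gently, knob up, on the cork pad. Then, before touching the red catch release, tug the case's cover up by its bar handle to learn whether its hidden catch holds it; if it is caught, slide the red release away from the cover to free it. Raise the cover to about 45 degrees or more and finish while still holding it open, leaving the tin standing where it is and the flask, tape and screwdriver undisturbed.

Things in the scene. Friction and masses are not known exactly. Their poses are not given: they have to be found in the camera images.
- lid_knob (a point): Centre of the black upright round knob (24 mm diameter, 32 mm tall) on the loose steel tin lid; z axis points up out of the lid. The knob stands on a disc of 106 mm diameter whose top is 16 mm below this point; under the disc a plug of 84 mm diameter, 6 mm deep (its underside is 28 mm below this point), sits 5 mm loose in the tin's mouth. About 0.12 kg. Starts on the tin, this point 112 mm above the bench; lying on the pad it is 32 mm above the bench.
- lid: The same loose tin lid; its origin is the centre of the underside of its plug, 28 mm below the knob's centre.
- tin: Loose steel tin with a yellow band, holding screws: 100 mm diameter, 90 mm tall, about 0.6 kg, origin at the centre of its underside, z up. It stands on the bench left (+y) of the case.
- pad: Fixed round cork pad, 160 mm diameter, 4 mm thick, flat on the bench, origin at the centre of its underside. The lid goes here. Pad and tin swap places from start to start.
- case: Fixed blue parts case, 220 x 220 x 85 mm, origin at the centre of its underside, x axis from its front (nearest the robot) to its hinge side, y axis to its left, z up. A grey console (170 mm along x, 90 mm along y, 80 mm tall) is joined to its left (+y) side, from y = 110 to 200 mm.
- cover (a joint): Hinge angle (rad) of the case's flat blue cover (226 x 226 x 8 mm, about 0.4 kg): 0 shut, grows as its front edge rises, stop at 1.25. It falls shut whenever it is let go. A hidden catch inside may or may not hold it, which nothing outside shows: if caught, the handle can be lifted only about 6 mm (about 0.03 rad) and then stops dead; if not, the cover simply opens with about 2 N at the handle.
- cover_handle (a point): Centre of the cover's bright steel bar handle: round bar of 10 mm diameter, 110 mm long along the case's y axis, on two 10 mm posts 100 mm apart; axes parallel to the case's when shut and turning with the cover. The bar's centre is 32 mm above the cover's top, 125 mm above the bench when shut, 195 mm in front of and 40 mm above the hinge line. The bar may roll between fingers that pinch it from above, across the case's x axis.
- cover_hinge (a point): Middle of the cover's hinge line, which runs along the case's y axis at the case's far side, 85 mm above the bench.
- release (a joint): Travel (m) of the red catch release: 0 at home (as at the start), grows to 0.022 as it slides along the case's +y axis, away from the cover. It takes about 3 N, stays where it is left, and frees the catch by 0.014 at the latest; the catch then stays free.
- release_grip (a point): Centre of the red upright fin of the release, 30 mm long along the case's x, 12 mm thick along y, 34 mm tall, standing on the grey console, whose top is 18 mm below this point (80 mm above the bench). At home its middle is 40 mm from the case's side wall. It can be pinched across its length or pushed.
- flask: Bystander: teal steel flask with a black cap, 64 mm diameter, 150 mm tall, origin at the centre of its underside.
- tape: Bystander: roll of paper tape lying flat, 80 mm diameter, 25 mm tall, origin at the centre of its underside.
- screwdriver: Bystander: yellow-handled screwdriver about 0.2 m long lying on the bench in front of the case, origin near its middle.
There are look-alikes about, which are no part of the job. What is shaped like the tin but orange is not meant.

How it is judged:
By the outcome, as a careful person would: the job done as asked, in the order asked, and still so for the second after the job is handed in, while the arm keeps its last pose, push and grip.
It also fails if it takes over 72 s, if anything falls off the work surface, if the arm or the gripper's body presses on something with over 40 N, if the wrist force passes 120 N, or if a joint passes its speed limit or range.

## Working session

There is one attempt and no reset: what is moved stays moved. The work goes in short steps, Python scripts to look and compute and a shell command to move; the robot and the scene stay as the last step left them, time stands still between calls to the robot, and variables do not carry over. Pictures are saved under pics/ and viewed, and the job is handed in when it is done.

```bash
mkdir -p pics; ls
python3 - <<'E'
from bench import get_obs, viewer, hand_in, arm
import cv2
print(get_obs())
for n in("scene","top"):
    c=viewer.capture(n); cv2.imwrite(f"pics/{n}0.png",c["pixels"][:,:,::-1]); print(c["K"],c["R"],c["t"])
E
```

```text
pics
{'clock': 0.0, 'qpos': array([ 1.16898399e+00,  2.38779529e-01, -1.42420522e-02,  1.31917953e+00,
        1.59996562e-05,  1.57079905e+00]), 'qd': array([ 1.54382736e-03,  5.66809662e-04, -8.80359807e-05,  2.04948852e-04,
        1.11861433e-03,  1.20668530e-03]), 'joint_torque': array([-5.10000173e-04, -5.38783550e+01,  3.46437478e+01,  1.81737315e-02,
        6.34253115e-05,  1.18958848e-06]), 'position': array([0.2051691 , 0.48284088, 0.247683  ]), 'ee_rot': array([ 0.31412855,  1.54801367, -0.31629781]), 'wrist_force': array([-0.15991055, -0.23942917,  0.0111309 ]), 'ft_torque': array([-0.025595  ,  0.00578058,  0.009257  ]), 'width': 0.08505692455725013}
[[553.17143082   0.         318.28571527]
 [  0.         553.17143082 241.72993949]
 [  0.           0.           1.        ]] [[-0.53054699  0.84758635  0.01082916]
 [ 0.62278407  0.39843486 -0.67334217]
 [-0.57503034 -0.35049543 -0.73925169]] [ 0.19815746 -0.28498087  1.47252119]
[[532.90656761   0.         318.00145154]
 [  0.         532.90656761 241.04046501]
 [  0.           0.           1.        ]] [[-0.02002168 -0.99976814 -0.00792488]
 [-0.99674065  0.02057936 -0.07800357]
 [ 0.07814858  0.00633729 -0.99692158]] [0.08880969 0.50512499 1.10394442]
```

View pics/scene0.png

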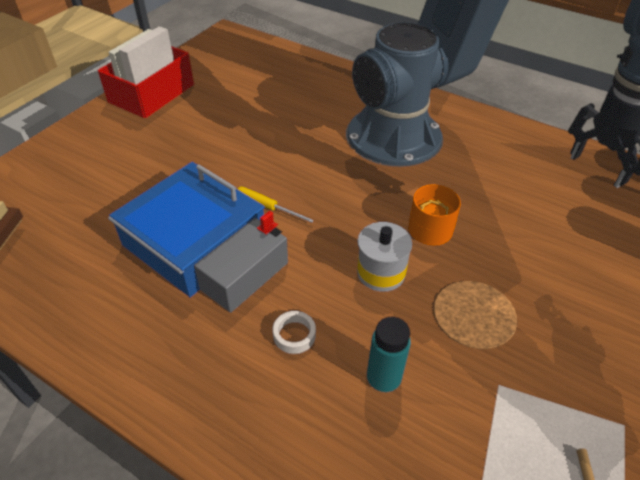

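View pics/top0.png

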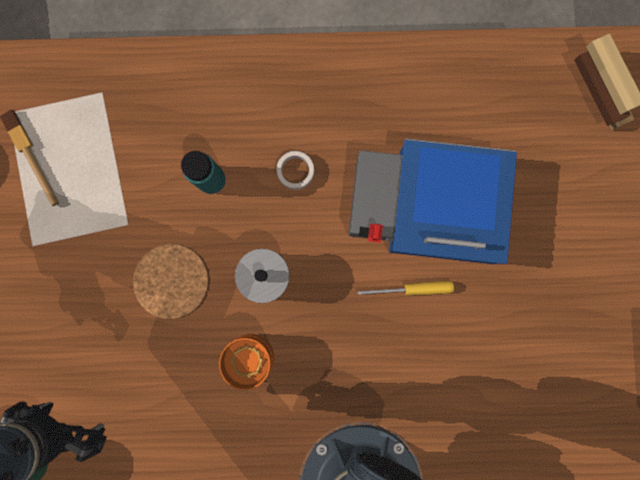

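The top picture shows the lid knob near (261,276), the pad at (171,281), the handle at (425..485, 240..246) and the red fin at (376,232). In the scene picture the knob is near (385,236), the pad at (476,314), the handle at (198..236, 170..195) and the fin at (267,221). I'll zoom in and measure these.

```bash
cat > h.py <<'E'
import numpy as np, cv2
from bench import get_obs, viewer
from scipy.spatial.transform import Rotation as Ro
def ray(c,u,v):
    d=c["R"].T@np.linalg.solve(c["K"],[u,v,1.]); return -c["R"].T@c["t"],d
def onz(c,u,v,z):
    o,d=ray(c,u,v); return o+d*(z-o[2])/d[2]
def proj(c,X):
    p=c["K"]@(c["R"]@np.array(X,float)+c["t"]); return p[:2]/p[2]
def tri(cs,uvs):
    A=0;b=0;rs=[ray(c,*p) for c,p in zip(cs,uvs)]
    for o,d in rs:
        d=d/np.linalg.norm(d);P=np.eye(3)-np.outer(d,d);A=A+P;b=b+P@o
    X=np.linalg.solve(A,b); return X
def crop(c,u0,v0,w,h,s,fn,pts=()):
    im=np.ascontiguousarray(c["pixels"][:,:,::-1]).copy()
    im=cv2.resize(im[v0:v0+h,u0:u0+w],None,fx=s,fy=s,interpolation=cv2.INTER_CUBIC)
    for p in pts:
        cv2.circle(im,(int((p[0]-u0+.5)*s),int((p[1]-v0+.5)*s)),3,(255,0,255),1)
    cv2.imwrite("pics/"+fn,im)
E
python3 - <<'E'
from h import *
t=viewer.capture("top"); s=viewer.capture("scene")
crop(t,130,220,170,100,4,"a1.png"); crop(t,340,130,190,140,4,"a2.png")
crop(s,340,180,190,150,4,"a3.png"); crop(s,100,150,200,150,4,"a4.png")
for n,c,z0 in(("t",t,(171,281)),("s",s,(476,314))):
    print("pad",onz(c,*z0,.004))
print("knobtop",onz(t,261,275,.128),onz(s,385,231,.128))
print("fin",tri((t,s),((376,231),(267,220))))
E
```

```text
pad [0.42913145 0.39363767 0.004     ]
pad [0.43247133 0.40034135 0.004     ]
knobtop [0.43595226 0.18731374 0.128     ] [0.44085701 0.19099353 0.128     ]
fin [ 0.51721843 -0.03481691  0.09976157]
```

View pics/a1.png

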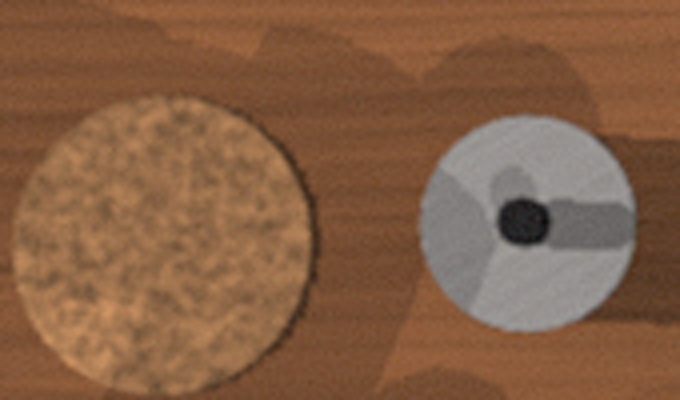

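View pics/a2.png

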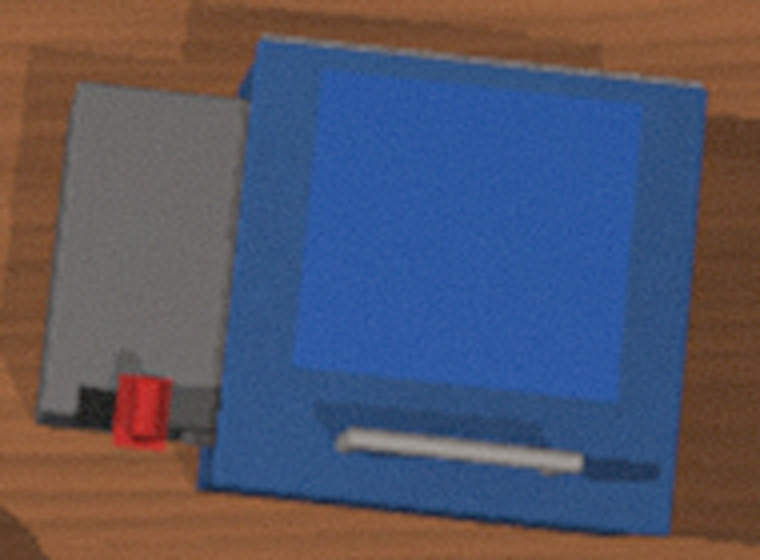

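View pics/a3.png

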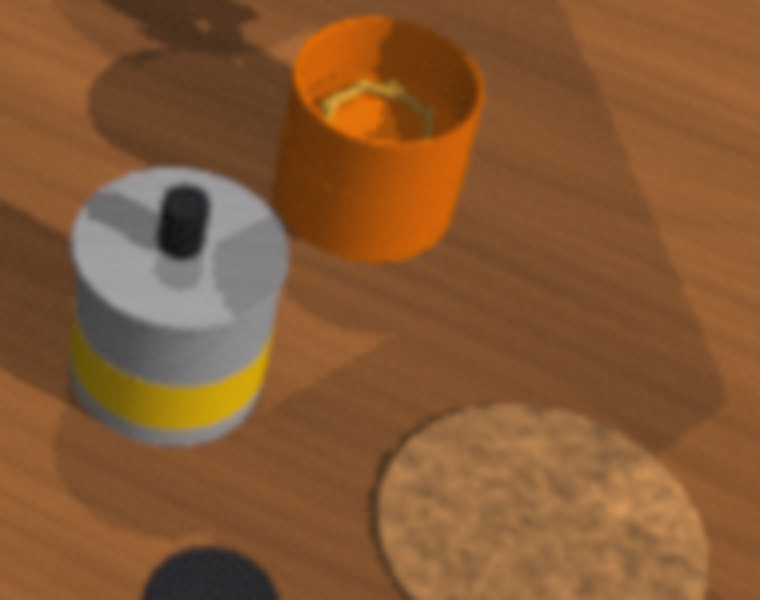

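View pics/a4.png

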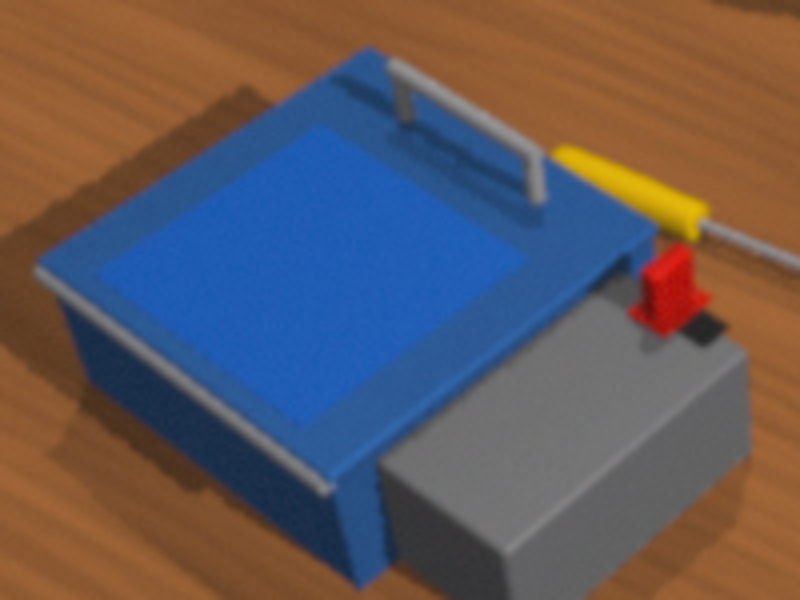

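Run:
```python
from h import *
t=viewer.capture("top"); s=viewer.capture("scene")
f=lambda u0,v0,p:(u0+(p[0]+.5)/4-.5,v0+(p[1]+.5)/4-.5)
T2=lambda *p:f(340,130,p); S4=lambda *p:f(100,150,p)
print("knob tri",tri((t,s),(f(130,220,(524,222)),f(340,180,(187,196)))))
print("knob t", onz(t,*f(130,220,(524,222)),.128),"disc",onz(t,*f(130,220,(528,223)),.096))
print("knob s", onz(s,*f(340,180,(187,196)),.128),"disc",onz(s,*f(340,180,(180,247)),.096))
print("pad",onz(t,*f(130,220,(163,245)),.004))
for a,b in(((340,440),(540,156)),((583,463),(390,66))):
    print("bar",tri((t,s),(T2(*a),S4(*b))), onz(t,*T2(*a),.125),onz(s,*S4(*b),.125))
for a in((262,38),(706,88),(668,533),(203,490)): print("cov t",onz(t,*T2(*a),.093))
for a in((330,478),(40,262),(370,48),(655,235)): print("cov s",onz(s,*S4(*a),.093))
print("fin top t",onz(t,*T2(141,392),.115),"s",onz(s,*S4(680,252),.115))
```

```text
knob tri [0.43507279 0.18926742 0.12850967]
knob t [0.4357298  0.18802883 0.128     ] disc [0.43573091 0.18976061 0.096     ]
knob s [0.43383533 0.19032007 0.128     ] disc [0.43743942 0.19199298 0.096     ]
pad [0.42942401 0.39497311 0.004     ]
bar [ 0.49750928 -0.12640561  0.1243425 ] [ 0.49710985 -0.12571986  0.125     ] [ 0.49828116 -0.12653501  0.125     ]
bar [ 0.48340473 -0.24082271  0.12280887] [ 0.48373294 -0.24090001  0.125     ] [ 0.4849855  -0.23793672  0.125     ]
cov t [ 0.70185692 -0.10018981  0.093     ]
cov t [ 0.67160958 -0.32016143  0.093     ]
cov t [ 0.4505558  -0.29075372  0.093     ]
cov t [ 0.4763103  -0.06381326  0.093     ]
cov s [ 0.70174979 -0.0959642   0.093     ]
cov s [ 0.67292169 -0.31549929  0.093     ]
cov s [ 0.45224828 -0.28668065  0.093     ]
cov s [ 0.48797786 -0.06368283  0.093     ]
fin top t [ 0.52311937 -0.03250511  0.115     ] s [ 0.50871475 -0.03162234  0.115     ]
```

```bash
cat >> h.py <<'E'
def go(p,yaw=None,R=None):
    "rows numbers for target world TCP p; yaw: world angle deg of jaw axis (tool y), tool down"
    o=get_obs(); R0=Ro.from_rotvec(o["ee_rot"])
    if R is None:
        if yaw is None: R=R0
        else:
            best=None
            for a in(yaw,yaw+180):
                a=np.radians(a); x=np.array([0,0,-1.]);y=np.array([np.cos(a),np.sin(a),0]);z=np.cross(x,y)
                Q=Ro.from_matrix(np.c_[x,y,z]); m=(R0.inv()*Q).magnitude()
                if best is None or m<best[0]: best=(m,Q)
            R=best[1]
    d=R0.inv().apply(np.array(p)-o["position"])*1e3
    print("shift",d.round(1),"rot",np.degrees((R0.inv()*R).as_rotvec()).round(2),"|d|",np.linalg.norm(d).round(1))
def st():
    o=get_obs(); print(o["clock"],o["position"].round(4),"F",o["wrist_force"].round(2),"w",round(o["width"],4)); print(Ro.from_rotvec(o["ee_rot"]).as_matrix().round(3)); print("q",o["qpos"].round(3))
E
python3 -c "
from h import *
st(); go([.4355,.1895,.2],0); go([.4355,.1895,.2]); go([.4355,.1895,.2],90)"
```

```text
0.3 [0.2053 0.483  0.2481] F [-1.24  0.23 -0.68] w 0.0849
[[-0.     0.391  0.92 ]
 [-0.001  0.92  -0.391]
 [-1.    -0.001 -0.   ]]
q [ 1.169  0.238 -0.014  1.319  0.     1.571]
shift [  48.2 -180.1  326.7] rot [6.698e+01 2.000e-02 3.000e-02] |d| 376.2
shift [  48.2 -180.1  326.7] rot [0. 0. 0.] |d| 376.2
shift [  48.2 -180.1  326.7] rot [-2.302e+01 -1.000e-02  3.000e-02] |d| 376.2
```

```bash
python3 -m jog '[8,-27,49,10,0,0, 16,-54,98,20,0,0, 24,-81,147,30,0,0, 32,-108,196,40,0,0, 40,-135,245,50,0,0, 48,-162,294,60,0,0, 48,-180,327,67,0,0, 48,-180,327,67,0,0, 48,-180,327,67,0,0]' -1 40; python3 -c "
from h import *
st(); go([.4355,.1895,.118],0)
t=viewer.capture('top'); s=viewer.capture('scene')
crop(t,180,200,160,140,5,'b1.png'); crop(s,300,120,200,150,4,'b2.png')"
```

```text
clock: 1.42
position: [0.4356, 0.1896, 0.2001]
ee_rot: [1.208, 1.21, -1.21]
wrist_force: [-0.3, -0.3, 0.4]
width: 0.0854
1.425 [0.4356 0.1896 0.2001] F [-0.25 -0.25  0.43] w 0.0854
[[-0.001  1.     0.   ]
 [-0.     0.    -1.   ]
 [-1.    -0.001  0.   ]]
q [ 0.411  0.176 -0.22   1.175 -0.     1.981]
shift [82.1 -0.   0.1] rot [0.02 0.02 0.04] |d| 82.1
```

View pics/b2.png

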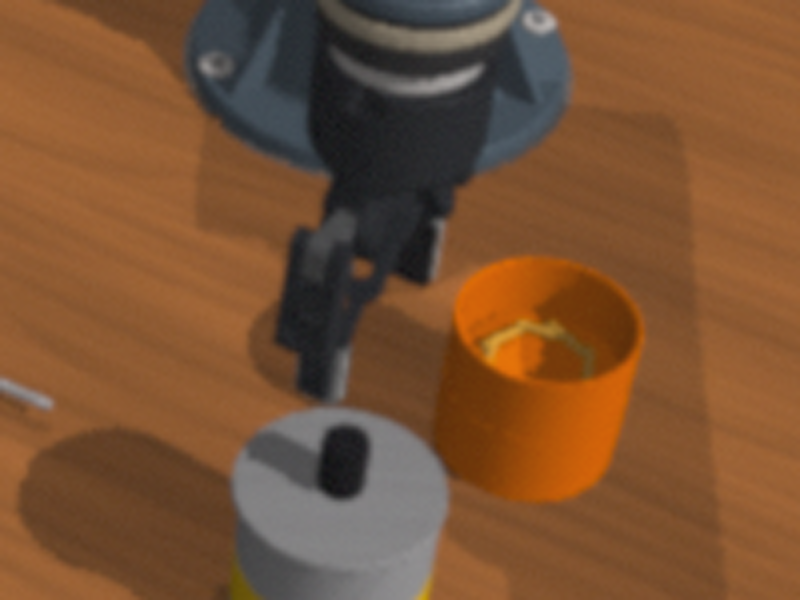

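The gripper hangs above the knob, which is near crop (344,460), i.e. (386,235), and the jaws straddle it along x. The descent looks clear.

```bash
python3 -m jog '[30,0,0,0,0,0, 55,0,0,0,0,0, 72,0,0,0,0,0, 81,0,0,0,0,0, 81,0,0,0,0,0]' -1; python3 -m jog '[0,0,0,0,0,0, 0,0,0,0,0,0, 0,0,0,0,0,0, 0,0,0,0,0,0, 0,0,0,0,0,0, 0,0,0,0,0,0]' 1 40;  python3 -c "
from h import *
s=viewer.capture('scene')
crop(s,300,120,200,150,4,'b3.png')"
```

```text
clock: 2.15
position: [0.4348, 0.1906, 0.1191]
ee_rot: [1.206, 1.211, -1.208]
wrist_force: [0.8, 0.5, 0.4]
width: 0.0854
clock: 2.9
position: [0.4351, 0.1907, 0.1196]
ee_rot: [1.207, 1.21, -1.207]
wrist_force: [-1.2, -0.7, 5.9]
width: 0.0228
```

View pics/b3.png

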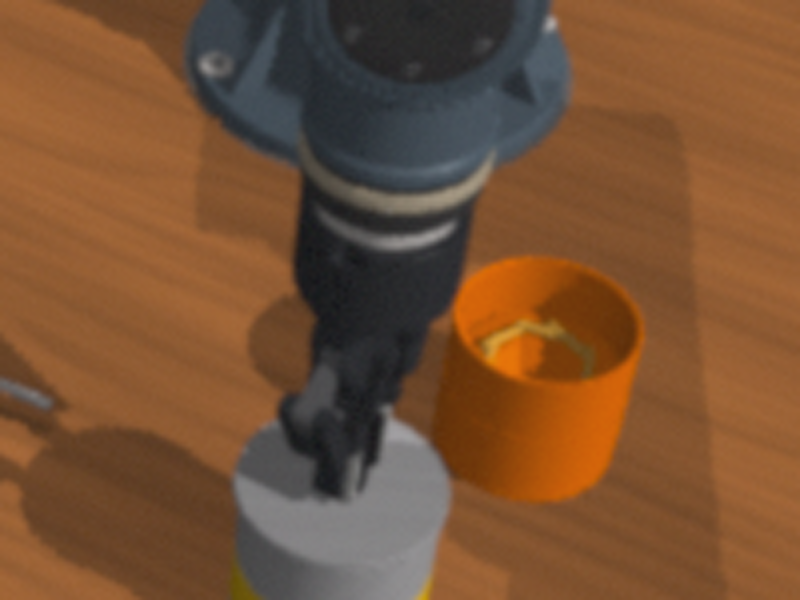

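The picture shows the knob between the pads, at about crop (345,490), and the width fits it. I'll lift the lid slowly.

```bash
python3 -m jog '[-5,0,0,0,0,0, -12,0,0,0,0,0, -25,0,0,0,0,0, -45,0,0,0,0,0, -70,0,0,0,0,0, -70,0,0,0,0,0]';  python3 -c "
from h import *
st(); go([.430,.395,.125],0)
s=viewer.capture('scene')
crop(s,300,80,240,180,3,'b4.png')"
```

```text
clock: 3.7
position: [0.4362, 0.1911, 0.1916]
ee_rot: [1.21, 1.209, -1.204]
wrist_force: [0.7, -0.5, -1.4]
width: 0.0229
3.7 [0.4362 0.1911 0.1916] F [ 0.71 -0.55 -1.43] w 0.0229
[[ 0.003  1.     0.003]
 [ 0.001  0.003 -1.   ]
 [-1.     0.003 -0.001]]
q [ 0.413  0.18  -0.238  1.149 -0.     1.981]
shift [  66.8   -5.9 -203.8] rot [ 0.16 -0.07 -0.19] |d| 214.5
```

View pics/b4.png

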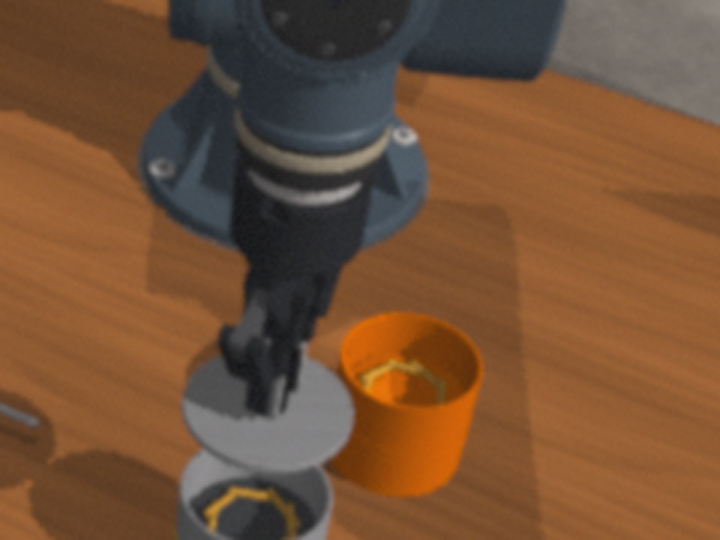

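The lid is held level, its disc at crop (268,410), over the open tin, which shows its screws. Next I'll carry it to the pad.

```bash
python3 -m jog '[0,0,-15,0,0,0, 0,-2,-45,0,0,0, 0,-4,-85,0,0,0, 0,-6,-125,0,0,0, 20,-6,-160,0,0,0, 40,-6,-185,0,0,0, 60,-6,-200,0,0,0, 67,-6,-204,0,0,0, 67,-6,-204,0,0,0]';  python3 -c "
from h import *
st(); go([.430,.395,.042],0)
s=viewer.capture('scene');t=viewer.capture('top')
crop(s,380,180,240,180,3,'b5.png');crop(t,100,180,240,180,3,'b6.png')"
```

```text
clock: 4.88
position: [0.4285, 0.3949, 0.1226]
ee_rot: [1.206, 1.21, -1.207]
wrist_force: [0.2, -0.4, -1.5]
width: 0.0227
4.875 [0.4285 0.3949 0.1226] F [ 0.16 -0.39 -1.55] w 0.0227
[[ 0.     1.     0.003]
 [-0.001  0.003 -1.   ]
 [-1.     0.     0.001]]
q [ 7.450e-01  4.030e-01 -1.040e-01  1.064e+00 -1.000e-03  2.312e+00]
shift [80.6  1.5 -0.2] rot [ 0.19  0.04 -0.02] |d| 80.7
```

View pics/b5.png

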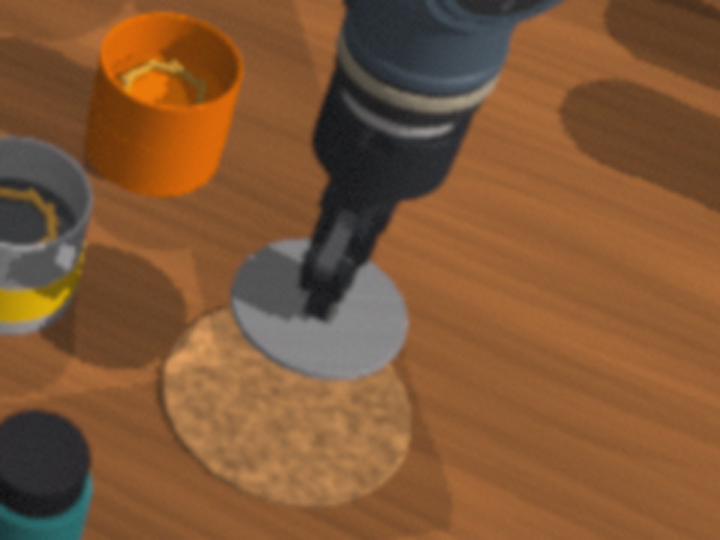

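View pics/b6.png

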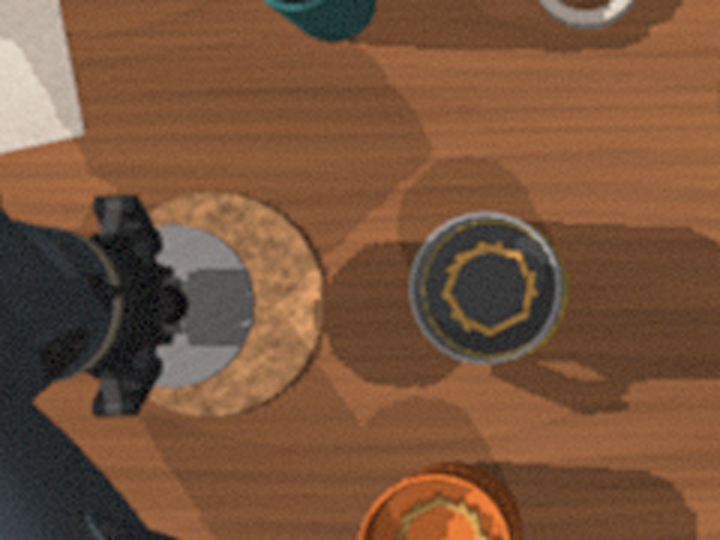

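The lid hangs over the pad at crop b5 (320,308), looking offset only by perspective, and the tin stands upright. I'll lower it in small steps.

```bash
python3 -m jog '[25,0,0,0,0,0, 50,1,0,0,0,0, 66,1,0,0,0,0, 74,1,0,0,0,0, 77,1,0,0,0,0, 79,1,0,0,0,0, 80,1,0,0,0,0]'; python3 -m jog '[1,0,0,0,0,0, 2,0,0,0,0,0, 3,0,0,0,0,0]'
```

```text
clock: 5.85
position: [0.4306, 0.395, 0.0443]
ee_rot: [1.209, 1.209, -1.205]
wrist_force: [-0.8, -0.1, -1.7]
width: 0.0227
clock: 6.22
position: [0.4306, 0.395, 0.0413]
ee_rot: [1.209, 1.209, -1.205]
wrist_force: [0.0, 0.7, -1.1]
width: 0.0223
```

```bash
python3 -m jog '[1,0,0,0,0,0, 2,0,0,0,0,0]'; python3 -m jog '[1,0,0,0,0,0, 1,0,0,0,0,0]'
```

```text
clock: 6.48
position: [0.4307, 0.3951, 0.0396]
ee_rot: [1.21, 1.209, -1.204]
wrist_force: [-1.9, -2.8, 11.3]
width: 0.0227
clock: 6.72
position: [0.4307, 0.3951, 0.0396]
ee_rot: [1.21, 1.209, -1.204]
wrist_force: [-3.1, -2.9, 10.8]
width: 0.0226
```

Contact at the expected height (0.0396). Now to release and retract.

```bash
python3 -m jog '[-1,0,0,0,0,0, -1,0,0,0,0,0, -1,0,0,0,0,0, -1,0,0,0,0,0, -1,0,0,0,0,0, -1,0,0,0,0,0]' -1; python3 -m jog '[-8,0,0,0,0,0, -25,0,0,0,0,0, -60,0,0,0,0,0, -110,0,0,0,0,0, -165,0,0,0,0,0, -180,0,0,0,0,0]';python3 -c "
from h import *
st(); go([.4908,-.183,.23],-7.2)
s=viewer.capture('scene')
crop(s,340,180,240,180,3,'b7.png')"
```

```text
clock: 7.48
position: [0.4307, 0.3951, 0.0405]
ee_rot: [1.21, 1.209, -1.204]
wrist_force: [-0.3, -1.0, -0.3]
width: 0.0851
clock: 8.22
position: [0.4312, 0.3957, 0.2249]
ee_rot: [1.215, 1.209, -1.199]
wrist_force: [0.1, -0.4, -0.4]
width: 0.0853
8.225 [0.4312 0.3957 0.2249] F [ 0.12 -0.39 -0.41] w 0.0853
[[ 0.008  1.     0.003]
 [ 0.006  0.003 -1.   ]
 [-1.     0.008 -0.006]]
q [ 7.430e-01  3.430e-01  7.500e-02  1.293e+00 -1.000e-03  2.311e+00]
shift [ -8.1  58.2 578.8] rot [ 7.35 -0.37 -0.43] |d| 581.8
```

View pics/b7.png

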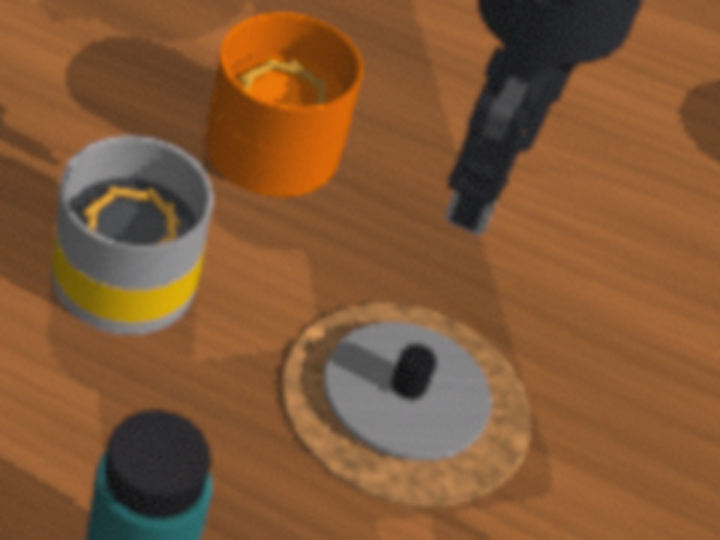

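The lid lies flat, knob up, near the pad's centre (crop (410,370)), and the tin is upright. Now to the handle.

```bash
python3 -m jog '[0,4,40,1,0,0, 0,10,100,1,0,0, -2,16,160,2,0,0, -3,22,220,3,0,0, -4,28,280,4,0,0, -5,34,340,5,0,0, -6,40,400,6,0,0, -8,46,460,7,0,0, -8,52,520,7,0,0, -8,58,570,7.3,-0.4,-0.4]'; python3 -m jog '[-8,0,9,0,0,0, 0,0,9,0,0,0, 0,0,9,0,0,0]';python3 -c "
from h import *
st(); go([.4908,-.183,.127],-7.2)
s=viewer.capture('scene');t=viewer.capture('top')
crop(s,100,60,240,180,3,'c1.png');crop(t,330,100,240,180,3,'c2.png')"
```

```text
clock: 9.52
position: [0.4897, -0.1764, 0.2289]
ee_rot: [1.301, 1.148, -1.303]
wrist_force: [1.2, 1.1, -0.1]
width: 0.0858
clock: 9.9
position: [0.4879, -0.184, 0.2277]
ee_rot: [1.3, 1.15, -1.303]
wrist_force: [-0.4, 1.0, -0.5]
width: 0.0854
9.9 [ 0.4879 -0.184   0.2277] F [-0.39  0.97 -0.52] w 0.0854
[[-0.003  0.992 -0.125]
 [ 0.001 -0.125 -0.992]
 [-1.    -0.003 -0.   ]]
q [-0.36   0.242 -0.061  1.271 -0.     1.335]
shift [100.7   3.1  -1.3] rot [ 0.03 -0.02  0.18] |d| 100.8
```

View pics/c1.png

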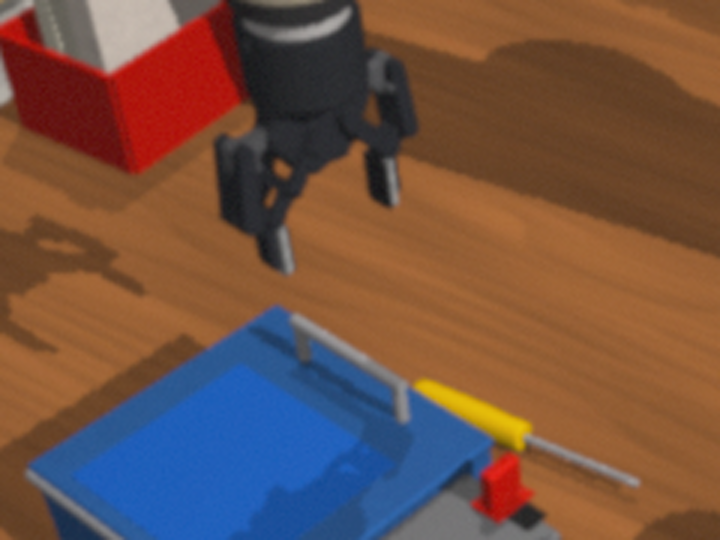

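View pics/c2.png

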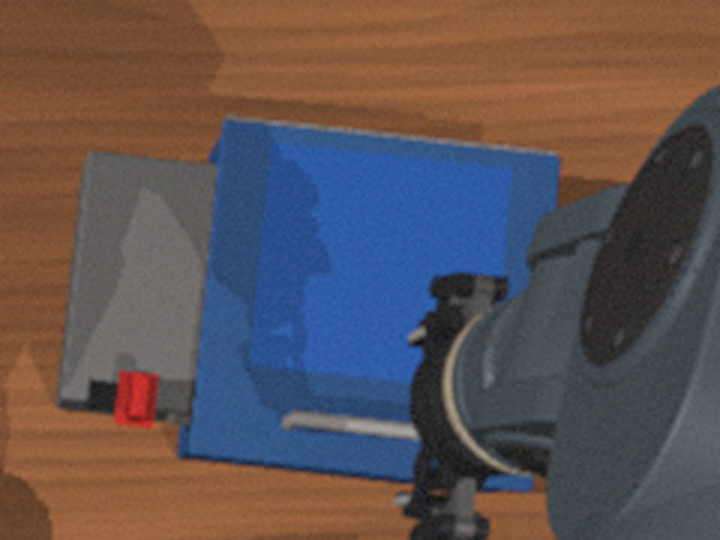

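The jaws straddle the bar; its middle is around crop c1 (350,350). The screwdriver and fin are clear. Going down and gripping.

```bash
python3 -m jog '[30,3,-1,0,0,0, 60,3,-1,0,0,0, 85,3,-1,0,0,0, 98,3,-1,0,0,0, 104,3,-1,0,0,0, 104,3,-1,0,0,0]' -1; python3 -m jog '[0,0,0,0,0,0, 0,0,0,0,0,0, 0,0,0,0,0,0, 0,0,0,0,0,0, 0,0,0,0,0,0, 0,0,0,0,0,0, 0,0,0,0,0,0]' 1 60;python3 -c "
from h import *
st()
s=viewer.capture('scene')
crop(s,100,60,240,180,3,'c3.png')"
```

```text
clock: 10.75
position: [0.4915, -0.1832, 0.1249]
ee_rot: [1.299, 1.149, -1.301]
wrist_force: [0.1, 0.1, -0.2]
width: 0.0852
clock: 11.62
position: [0.4926, -0.1834, 0.1252]
ee_rot: [1.3, 1.147, -1.3]
wrist_force: [5.4, 0.2, -1.0]
width: 0.0078
11.625 [ 0.4926 -0.1834  0.1252] F [ 5.43  0.23 -1.03] w 0.0078
[[ 0.001  0.992 -0.124]
 [-0.    -0.124 -0.992]
 [-1.     0.001  0.   ]]
q [-0.356  0.31  -0.241  1.019 -0.     1.338]
```

View pics/c3.png

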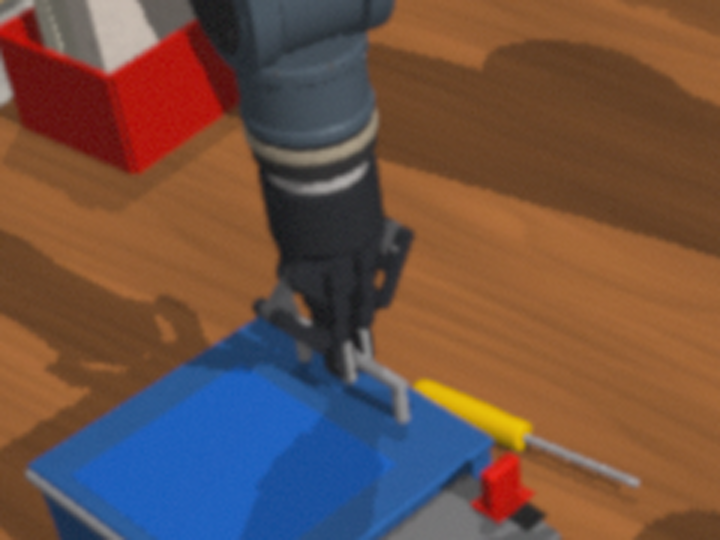

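The bar is held at its middle (crop (350,360)). Tugging up in small steps.

```bash
python3 -m jog '[-2,0,0,0,0,0, -4,0.5,0,0,0,0, -6,1,0,0,0,0]'; python3 -m jog '[-2,0,0,0,0,0, -4,1,0,0,0,0]';python3 -m jog '[-2,0,0,0,0,0, -4,1,0,0,0,0]'
```

```text
clock: 12.05
position: [0.4939, -0.1836, 0.1312]
ee_rot: [1.3, 1.147, -1.299]
wrist_force: [5.7, -0.5, -5.2]
width: 0.0077
clock: 12.3
position: [0.4949, -0.1837, 0.135]
ee_rot: [1.3, 1.148, -1.3]
wrist_force: [3.7, -0.8, -3.9]
width: 0.0079
clock: 12.55
position: [0.4959, -0.1839, 0.1389]
ee_rot: [1.3, 1.148, -1.3]
wrist_force: [3.3, -0.0, -5.0]
width: 0.0076
```

The handle has risen 13.7 mm at about 5 N with no stop, so the cover seems uncaught. I'll check that in a picture and plan the arc.

```bash
cat >> h.py <<'E'
def arc(th,phi):
    a=np.radians(-7.15); ex=np.array([np.cos(a),np.sin(a),0]); ez=np.array([0,0,1.]); ey=np.cross(ez,ex)
    H=np.array([.4926,-.1834,.125])+.195*ex-.04*ez
    t=np.radians(th);p=np.radians(phi)
    b=H-ex*(.195*np.cos(t)-.04*np.sin(t))+ez*(.195*np.sin(t)+.04*np.cos(t))
    n=ex*np.sin(p)+ez*np.cos(p); y=ex*np.cos(p)-ez*np.sin(p)
    R=Ro.from_matrix(np.c_[-n,y,np.cross(-n,y)])
    print(th,phi,b.round(4),end=" "); go(b,R=R)
E
python3 -c "
from h import *
for th in (5,9,13,17,21,25): arc(th,th*.6)
s=viewer.capture('scene')
crop(s,100,60,240,180,3,'c4.png')"
```

```text
5 3.0 [ 0.4968 -0.1839  0.1418] shift [-2.9  0.9 -0.1] rot [ 0.04  0.01 -3.01] |d| 3.0
9 5.3999999999999995 [ 0.5012 -0.1845  0.155 ] shift [-16.1   5.4  -0.1] rot [ 0.04  0.01 -5.41] |d| 16.9
13 7.8 [ 0.5065 -0.1851  0.1678] shift [-28.9  10.7  -0.1] rot [ 0.04  0.01 -7.81] |d| 30.8
17 10.2 [ 0.5127 -0.1859  0.1803] shift [-41.3  16.9  -0.1] rot [ 4.000e-02  1.000e-02 -1.021e+01] |d| 44.6
21 12.6 [ 0.5197 -0.1868  0.1922] shift [-53.3  24.   -0. ] rot [ 4.000e-02  1.000e-02 -1.261e+01] |d| 58.4
25 15.0 [ 0.5275 -0.1878  0.2037] shift [-64.7  31.9  -0. ] rot [ 4.000e-02  1.000e-02 -1.501e+01] |d| 72.1
```

View pics/c4.png

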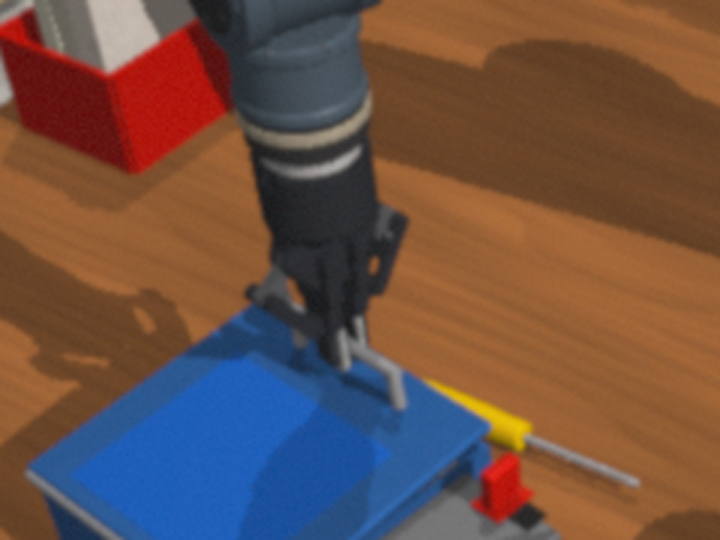

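The cover has risen: a gap opens at its left front corner near crop (480,455), and the screwdriver handle is partly hidden behind it. The catch is not holding, so I leave the release alone and follow the arc.

```bash
python3 -m jog '[-3,1,0,0,0,-3, -9,3,0,0,0,-4, -16,5.4,0,0,0,-5.4, -22,8,0,0,0,-6.6, -29,10.7,0,0,0,-7.8, -35,14,0,0,0,-9, -41,17,0,0,0,-10, -47,20.5,0,0,0,-11.4, -53,24,0,0,0,-12.6]';python3 -c "
from h import *
st()
for th in (23,26,29,32,35,38,41,44,47): arc(th,th*.6)"
```

```text
clock: 13.72
position: [0.5191, -0.187, 0.1919]
ee_rot: [1.198, 1.321, -1.46]
wrist_force: [2.7, -1.1, -4.4]
width: 0.0075
13.725 [ 0.5191 -0.187   0.1919] F [ 2.74 -1.09 -4.43] w 0.0075
[[-0.219  0.968 -0.124]
 [ 0.027 -0.121 -0.992]
 [-0.975 -0.22   0.   ]]
q [-0.323  0.469  0.164  1.483 -0.044  1.377]
23 13.799999999999999 [ 0.5235 -0.1873  0.198 ] shift [-6.9  2.9 -0.2] rot [ 0.03  0.03 -1.07] |d| 7.5
26 15.6 [ 0.5296 -0.188   0.2064] shift [-16.5   7.   -0.2] rot [ 0.03  0.03 -2.87] |d| 17.9
29 17.4 [ 0.5361 -0.1889  0.2145] shift [-25.8  11.7  -0.2] rot [ 0.03  0.03 -4.67] |d| 28.3
32 19.2 [ 0.543  -0.1897  0.2223] shift [-34.9  16.8  -0.2] rot [ 0.03  0.03 -6.47] |d| 38.7
35 21.0 [ 0.5504 -0.1906  0.2296] shift [-43.7  22.4  -0.2] rot [ 0.02  0.03 -8.27] |d| 49.1
38 22.8 [ 0.5581 -0.1916  0.2366] shift [-52.2  28.4  -0.2] rot [  0.02   0.03 -10.07] |d| 59.4
41 24.599999999999998 [ 0.5661 -0.1926  0.2431] shift [-60.4  34.9  -0.2] rot [  0.02   0.03 -11.87] |d| 69.7
44 26.4 [ 0.5745 -0.1937  0.2492] shift [-68.2  41.7  -0.2] rot [  0.02   0.03 -13.67] |d| 79.9
47 28.2 [ 0.5832 -0.1948  0.2549] shift [-75.6  49.   -0.2] rot [  0.02   0.03 -15.47] |d| 90.1
```

```bash
python3 -m jog '[-7,3,0,0,0,-1, -16.5,7,0,0,0,-3, -26,11.7,0,0,0,-4.7, -35,17,0,0,0,-6.5, -44,22.4,0,0,0,-8.3, -52,28.4,0,0,0,-10, -60.4,35,0,0,0,-12, -68,42,0,0,0,-13.7, -75.6,49,0,0,0,-15.5]';python3 -c "
from h import *
st()
for th in (49,52,55,58): arc(th,th*.6)
s=viewer.capture('scene')
crop(s,80,40,240,180,3,'c5.png')"
```

```text
clock: 14.85
position: [0.5822, -0.1954, 0.2553]
ee_rot: [1.046, 1.531, -1.651]
wrist_force: [-1.2, -2.7, -3.0]
width: 0.0078
14.85 [ 0.5822 -0.1954  0.2553] F [-1.17 -2.68 -3.  ] w 0.0078
[[-0.473  0.872 -0.124]
 [ 0.058 -0.109 -0.992]
 [-0.879 -0.476  0.001]]
q [-0.287  0.828  0.891  2.125 -0.078  1.428]
49 29.4 [ 0.5891 -0.1955  0.2584] shift [-6.   4.6 -0.7] rot [-0.    0.08 -0.96] |d| 7.6
52 31.2 [ 0.5982 -0.1967  0.2633] shift [-14.7  10.4  -0.7] rot [-0.    0.08 -2.76] |d| 18.0
55 33.0 [ 0.6076 -0.1978  0.2677] shift [-23.1  16.6  -0.7] rot [-0.    0.08 -4.56] |d| 28.4
58 34.8 [ 0.6172 -0.199   0.2716] shift [-31.1  23.2  -0.7] rot [-0.    0.08 -6.36] |d| 38.8
```

View pics/c5.png

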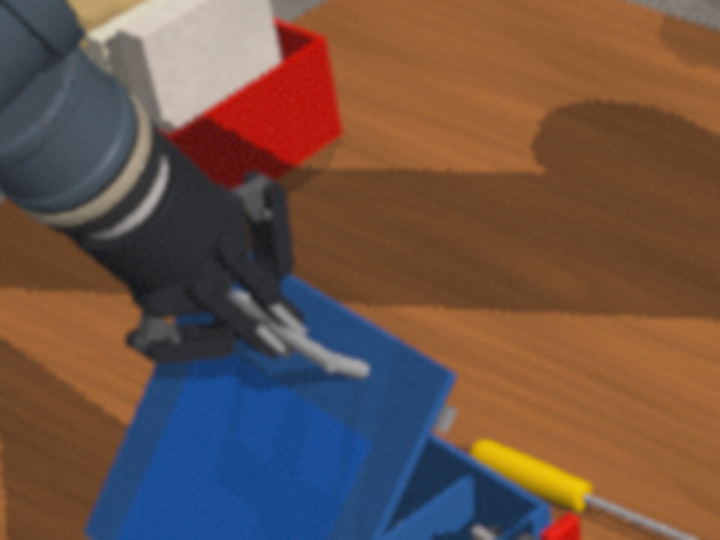

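The cover stands open at about 47 degrees with the bar held (crop (290,335)). I'll open it a little more for margin, without more tilt, as joint 4 nears its range.

```bash
python3 -m jog '[-3,2.3,0,0,0,0, -6,4.6,0,0,0,0.5, -10,7.5,0,0,0,1, -14.7,10.4,0,0,0,1.5, -17.5,12.5,0,0,0,2, -17.5,12.5,0,0,0,2, -17.5,12.5,0,0,0,2]';python3 -c "
from h import *
st()
for th in (52,53,54): arc(th,27)
s=viewer.capture('scene');t=viewer.capture('top')
cv2.imwrite('pics/d1.png',s['pixels'][:,:,::-1]);cv2.imwrite('pics/d2.png',t['pixels'][:,:,::-1])"
```

```text
clock: 15.78
position: [0.5999, -0.1978, 0.2655]
ee_rot: [1.063, 1.509, -1.631]
wrist_force: [-6.0, 0.5, 5.3]
width: 0.0077
15.775 [ 0.5999 -0.1978  0.2655] F [-5.95  0.51  5.3 ] w 0.0077
[[-0.447  0.886 -0.123]
 [ 0.054 -0.111 -0.992]
 [-0.893 -0.45   0.002]]
q [-0.285  0.858  0.995  2.17  -0.074  1.428]
52 27 [ 0.5982 -0.1967  0.2633] shift [ 2.8 -0.6 -0.9] rot [ 0.01  0.11 -0.24] |d| 3.0
53 27 [ 0.6013 -0.197   0.2648] shift [ 0.1  1.5 -0.9] rot [ 0.01  0.11 -0.24] |d| 1.7
54 27 [ 0.6045 -0.1974  0.2663] shift [-2.7  3.6 -0.9] rot [ 0.01  0.11 -0.24] |d| 4.6
```

View pics/d1.png

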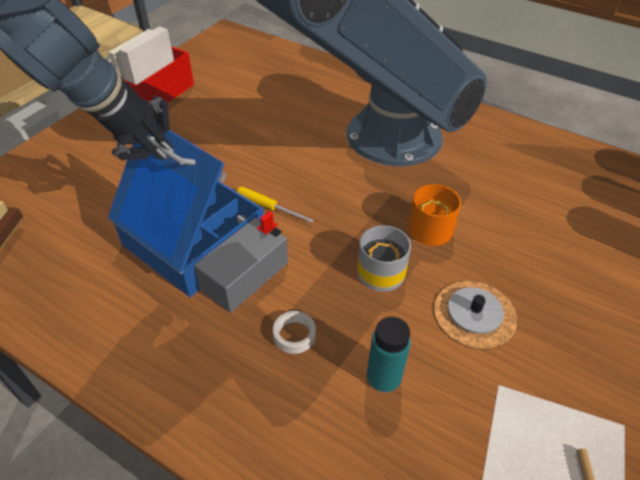

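View pics/d2.png

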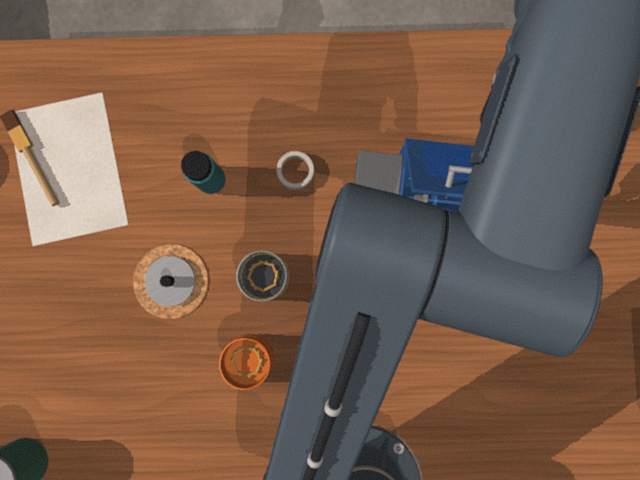

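The scene picture shows the cover open with the bar held (150..192, 140..163), the lid on the pad at (476,308), the tin upright at (384,258), and the flask, tape, screwdriver and red fin at their first pixels. Before handing in, one independent check of the cover angle from the bar's end.

Run:
```python
from h import *
s=viewer.capture('scene');t=viewer.capture('top')
crop(s,120,120,100,80,7,'d3.png')
a=np.radians(-7.15);ex=np.array([np.cos(a),np.sin(a),0]);ez=np.array([0,0,1.]);ey=np.cross(ez,ex)
H=np.array([.4926,-.1834,.125])+.195*ex-.04*ez
# bar ends measured at start: case-y of left end
for th in (40,45,50,52.5,55):
    r=np.radians(th); b=H-ex*(.195*np.cos(r)-.04*np.sin(r))+ez*(.195*np.sin(r)+.04*np.cos(r))+.055*ey
    print(th,proj(s,b).round(1),proj(t,b).round(1))
st()
```

```text
40 [199.2 161.6] [443.2 191.2]
45 [192.5 161. ] [445.3 181.9]
50 [185.5 161.2] [447.3 172.2]
52.5 [181.8 161.6] [448.2 167.1]
55 [178.  162.2] [449.2 162. ]
15.975 [ 0.5999 -0.1978  0.2656] F [-5.66 -0.24  5.01] w 0.0077
[[-0.447  0.886 -0.123]
 [ 0.054 -0.111 -0.992]
 [-0.893 -0.45   0.002]]
q [-0.285  0.858  0.995  2.17  -0.074  1.428]
```

View pics/d3.png

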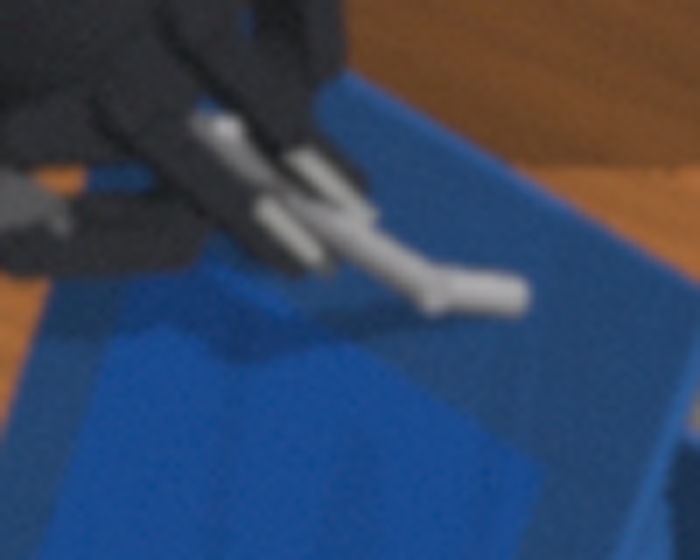

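The bar's end is at (181.4,162.1), which matches the projection for 52.5 degrees. Handing in.

```bash
python3 -c "
from bench import hand_in
print(hand_in())"
```

```text
the job is handed in; nothing more can be done
None
```

The job is done and handed in at about 16 s on the clock, with the arm still holding the cover open.

- **Lid:** I lifted it off the tin by its knob and set it down knob up on the cork pad. It lies near the pad's centre and touched down at about 11 N.
- **Tug:** I pulled the handle up before going near the release. It rose 13.7 mm at about 5 N without stopping, so the catch was not holding the cover. I left the red release alone, still at home.
- **Cover:** I raised it along its arc and stopped at about 52 to 53 degrees. The arm's position and the bar end's position in the scene picture agree on this.
- **Last checks:** The tin is upright in its place, and the flask, tape and screwdriver appear where they were at the start (the screwdriver only in the scene picture, as the arm hides it from above). The wrist force was about 8 N, and no check failed or disagreed.

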